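# Clear the die block and seat its jig cover on the hidden pin

## Robot

A 6-joint arm with a two-finger parallel gripper is mounted at the origin on the work surface. World frame = base frame: x ahead of the robot, y to its left, z up, the work surface at z = 0. Lengths are in m, angles in rad, forces in N, time in s.
With the tool pointing down it reaches from about 0.325 to 0.925 m from the base axis. Payload 3.1 kg.
Tool frame: the origin (TCP) lies midway between the tips of the shut fingers; the grasp point (between the pads) lies 19 mm behind it; z points along the fingers, y is the line along which they close (so a half turn about z gives the same grasp; the last joint's range is limited). The gripper opens to 85 mm and grips with 20 to 120 N. Pads are 22 mm wide; open, the fingers measure 114 mm over their backs; the gripper's body (76 mm by 85 mm) begins 54 mm behind the grasp point. The pads swing forward as they close: fully open they stand 13 mm farther back than shut.
Start: joints at [1.079, 0.217, 1.613, -0, 1.311, -0.112], TCP at [0.232, 0.58, 0.231] pointing down, gripper open.
Joint ranges: [-2.75, 2.75], [-0.78, 2.1], [0.31, 2.55], [-1.13, 4.27], [0.13, 2.63], [-2.58, 2.58]. Speed limits (rad/s): [2.79, 2.79, 3.14, 3.14, 3.14, 3.14].

## Interface

Orientations are given as a unit quaternion [x, y, z, w].
In Python, from workcell import arm gives the robot as it stands.
- The arm moves only by the shell command python3 -m crank 'ROWS' [OPENING]. ROWS is JSON, one flat list of numbers, 4 for each row, row after row: the shift along the tool's x, y, z in m, then the turn about the tool's z in degrees. In form: [dx, dy, dz, roll, dx, dy, dz, roll, ...]. A call has 1 to 12 rows; each row shifts and turns the commanded pose from where the row before left it, along the tool's axes as they then stand; what a row does not reach is not made up. A row lasts 1/10 s, in which the tool goes at most 50 mm and 8.59 degrees, less where a joint would pass 70% of its speed; a pose out of reach is approached as far as the arm can. A call with a gripper value outside its range is refused whole. OPENING is the opening, from -1 (shut) to 1 (fully open), set as the call begins (- or left out, the last holds). The fingers move at their own pace and stop on an object; the grip force is fixed at half the most. Time passes only in rows, so rows that do not move let the fingers close. It gives the time, the measured TCP pose, the force, the opening and the grip force at its end, in the units of the state.
- arm.get_state(): the state, without advancing time (a new reading comes with each control period).
- arm.snapshot(name): name is "scene" or "top" or "wrist"; returns a dict with "img" (384x512x3 uint8, red, green, blue), "fx", "fy", "cx", "cy" (pixels), "origin" and "rotation" of the camera in the world; the wrist camera has in their place "tool_from_camera" (4x4, takes a point from camera to tool coordinates, whose origin is the TCP and whose axes are the flange's). Camera axes: x right, y up, looking along -z (the intrinsics and any distortion apply to the point x, -y, -z); pixel columns grow to the right and rows downward; lengths in m; the calibration is good to about 2 mm. A picture is of the moment at which its call begins: read the wrist's pose just before it. There is no depth.
- arm.hand_in(): hands the job in; it is judged then, once.
The state is a dict: "clock": time; "joint_positions": joint angles; "joint_vel": joint speeds; "tau": joint torques, N m; "tool_pos": TCP position; "orientation": TCP orientation; "wrist_force": force on the tool from outside, world axes, zero at the start; "ft_torque": the same for the moment, N m; "grip_width": opening from 0.0 (shut) to 1.0 (fully open); "gripper_force": force on a finger pad.
Only numpy, scipy, OpenCV 4.12 (cv2) and the standard library are available. Lean on these libraries where they do the work, as an engineer would, in place of code of your own. Each camera call takes 0.05 s, during which the arm holds its last target. There are 200 camera calls.

## Task

Using the scraper block, not the fingers, sweep the three loose slugs off the deck of the die block into the scrap tray at its side, then stand the scraper back on the bench. Pick up the jig cover by its handle, set it on top of the locating pin about a centimetre off its place, and slide it until its bore drops over the pin with the cover square over the deck; then press it fully home against the spring lifters. Finish while still holding the cover pressed down, do not let go, and leave everything else on the bench where it is.

Things in the scene. Friction and masses are not known exactly. Their poses are not given: they have to be found in the camera images.
- die: The die block, fixed on the bench: dark steel, flat deck 180 mm (own x) by 110 mm (own y), 30 mm high; it varies in place and up to 17 degrees in yaw. Origin: centre of its underside; z up, +x away from the robot. Along its +y edge a low rail (inner face at y = +55 mm, top 8 mm above the deck). On the deck a steel locating pin and four brass lifter pins; a scrap tray along its -y side
- deck (a point): The middle of the die block's deck, 30 mm above the bench
- tray (a point): Middle of the floor of the open sheet-steel scrap tray fixed along the die block's -y side: inside 158 mm (die x) by 81 mm (y -55 to -136 mm), floor 5 mm and walls 20 mm above the bench, open to the deck's edge above
- pin_top (a point): Centre of the top of the one steel locating pin, which stands on the deck at x = +58, y = 0 mm of the die block (its end away from the robot). Pin 12 mm across and 12 mm tall above the deck, the top 2.5 mm tapering to 8 mm across
- lifter (a joint): How far the four lifter pins (brass, 10 mm across, at die x +/-68, y +/-30 mm) are pressed down together (m): 0 when up, 6 mm proud of the deck; 0.006 when level with it. Springs push up with 10 N in all at 0 and 16 N at 0.006, so they carry the cover's weight and lift it again when it is let go
- cover: The jig cover, loose, left or right of the die block: aluminium plate 156 mm (own x) by 84 mm (own y), 14 mm thick, 0.42 to 0.58 kg. Origin: centre of its underside; z up. In the middle a black handle bar 56 mm along x, 14 mm thick, 34 to 50 mm above the underside. Near its +x end, away from the robot, a round cap 25 mm across. Seated, its axes and middle agree with the die block's
- bore (a point): Centre of the mouth of the cover's blind bore, in its underside, below the cap (own x = +58 mm): 14 mm across, 14 mm deep, small chamfer. It fits over the locating pin and cannot be seen from above
- cover_grip (a point): Middle of the cover's handle bar, 42 mm above the underside: grasp across own y
- scraper: The scraper block, loose, standing on the bench on the cover's other side of the die block: white plastic foot 80 mm (own x) by 20 mm (own y) by 22 mm tall, wooden grip above it 50 by 14 mm, up to 64 mm; 0.12 kg. Origin: centre of its underside; z up. Sweep with its long face, along own y
- scraper_grip (a point): Point in the scraper's wooden grip, 42 mm above its underside: grasp across own y
- slug0: A loose punched-out steel slug, disc 18 mm across, 5 mm thick, 10 g, on the middle of the deck (within 35 mm of the deck's middle along the die block's x, its centre between y -25 and +5 mm). Origin: centre of its underside at the start; it may turn over as it falls
- slug1: A loose punched-out steel slug, disc 18 mm across, 5 mm thick, 10 g, on the middle of the deck (within 35 mm of the deck's middle along the die block's x, its centre between y -25 and +5 mm). Origin: centre of its underside at the start; it may turn over as it falls
- slug2: A loose punched-out steel slug, disc 18 mm across, 5 mm thick, 10 g, on the middle of the deck (within 35 mm of the deck's middle along the die block's x, its centre between y -25 and +5 mm). Origin: centre of its underside at the start; it may turn over as it falls
- bracket_a: Bystander, to be left alone: bent steel bracket, 60 x 34 mm base 3 mm thick with a 25 mm upright flange, lying beyond the die block
- bracket_b: Bystander, to be left alone: a second bent steel bracket, same as bracket_a
- wrench: Bystander, to be left alone: steel open-ended wrench lying at the left
- screwdriver: Bystander, to be left alone: screwdriver lying at the right
- spray: Bystander, to be left alone: grey can, 56 mm across, 170 mm tall, far left
- gauge_ring: Bystander, to be left alone: solid steel gauge disc, 44 mm across, 20 mm tall, far right
- oilstone: Bystander, to be left alone: grey sharpening stone 100 x 35 x 22 mm, near the robot
Mind the look-alikes: they are no part of the job. What is shaped like the cover but pink or yellow is not meant.

How it is judged:
By the outcome, as a careful person would: the job done as asked, in the order asked, and still so for the second after the job is handed in, while the arm keeps its last pose, push and grip.
It also fails if it takes over 59 s, if anything falls off the work surface, if the arm or the gripper's body presses on something with over 40 N, if the wrist force passes 120 N, or if a joint passes its speed limit or range.

## Working session

There is one attempt and no reset: what is moved stays moved. The work goes in short steps, Python scripts to look and compute and a shell command to move; the robot and the scene stay as the last step left them, time stands still between calls to the robot, and variables do not carry over. Pictures are saved under pics/ and viewed, at most 10 in all, crops included, and the job is handed in when it is done.

```bash
ls; mkdir -p pics; python3 - <<'E'
from workcell import arm
import cv2,pickle
for n in ["top","scene"]:
    s=arm.snapshot(n); pickle.dump(s,open(f"pics/{n}0.pkl","wb"))
    cv2.imwrite(f"pics/{n}0.png",cv2.resize(s["img"][:,:,::-1],(800,600),interpolation=cv2.INTER_CUBIC))
    print(n,{k:v for k,v in s.items() if k!="img"})
print(arm.get_state())
E
```

```text
pics
top {'fx': 362.5015437144627, 'fy': 362.5015437144627, 'cx': 252.45058384459347, 'cy': 196.20899829148527, 'origin': array([ 0.38245374, -0.07164709,  1.10494687]), 'rotation': array([ 0.03496322, -0.04475743, -0.70482735,  0.70710165])}
scene {'fx': 380.2321109108761, 'fy': 380.2321109108761, 'cx': 259.8713128294934, 'cy': 193.63133432393008, 'origin': array([ 1.4242466 , -0.2295716 ,  1.14708111]), 'rotation': array([0.26428783, 0.21961096, 0.5997261 , 0.72266975])}
{'clock': 0.1, 'joint_positions': array([ 1.07884794e+00,  2.17696253e-01,  1.61477231e+00,  2.25404437e-05,
        1.31127242e+00, -1.12198796e-01]), 'joint_vel': array([ 0.00013962,  0.0003097 , -0.00220333,  0.00049872, -0.00026911,
        0.00010211]), 'tau': array([-9.26220382e-04, -3.98073184e+01, -3.04972816e+01, -1.84844348e-04,
        4.10793975e-03,  1.99229817e-06]), 'tool_pos': array([0.23130928, 0.57984403, 0.23008867]), 'orientation': array([ 1.88738684e-01,  9.82026759e-01, -1.02228633e-03, -3.29960506e-04]), 'wrist_force': array([-0.34032176, -0.17330299,  0.16775675]), 'ft_torque': array([0.01056321, 0.01232011, 0.00561856]), 'gripper_force': 0.0, 'grip_width': 0.9992664819385406}
```

View pics/top0.png

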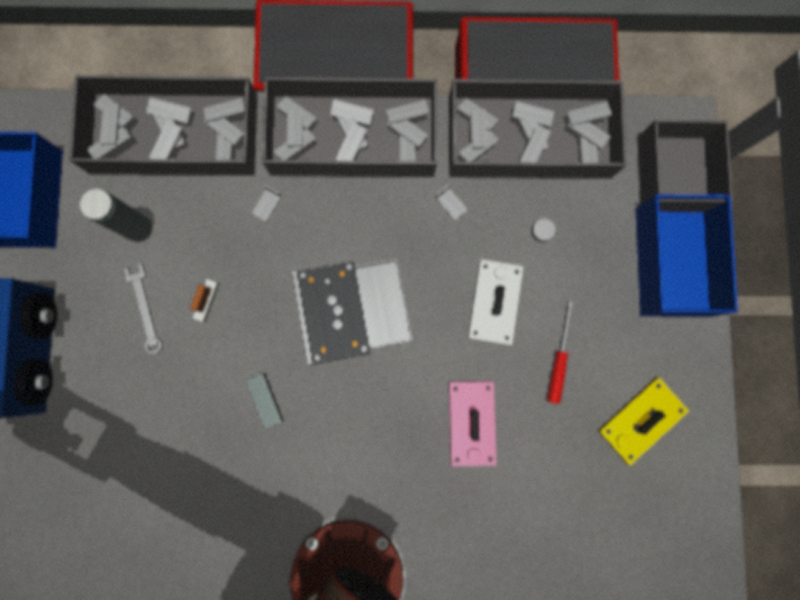

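View pics/scene0.png

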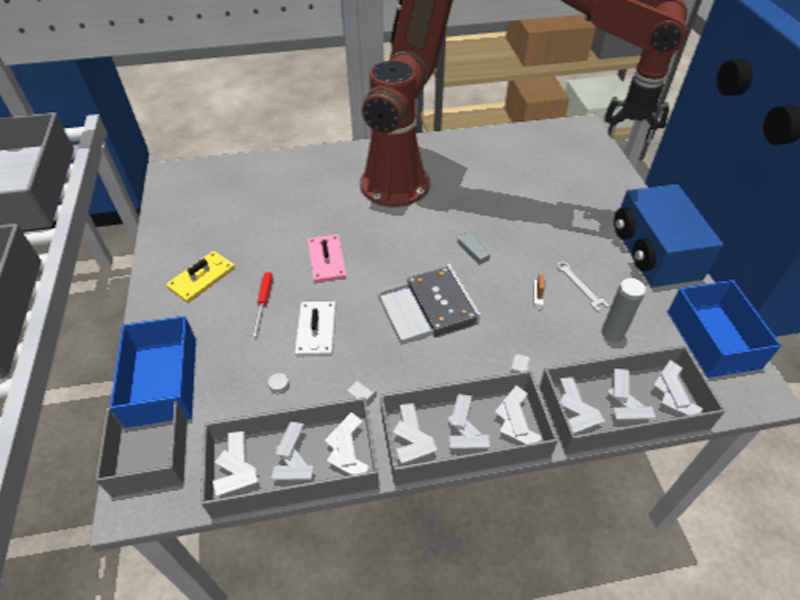

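The top view (800x600) shows the die at about (335,312), slugs at (332,300), (338,310) and (337,324), and brass lifters around them. The scraper is at (204,300) and the white cover at (497,302), with its cap at (500,272), away from the robot. The scene view shows the same layout.

```bash
cat > h.py <<'E'
import numpy as np,cv2
from scipy.spatial.transform import Rotation as R
def rays(s,uv,T=None):
    uv=np.atleast_2d(uv).astype(float)
    d=np.c_[(uv[:,0]-s["cx"])/s["fx"],-(uv[:,1]-s["cy"])/s["fy"],-np.ones(len(uv))]
    if T is None: Rm=R.from_quat(s["rotation"]).as_matrix() if np.size(s["rotation"])==4 else s["rotation"]; o=s["origin"]
    else: Rm=T[:3,:3]; o=T[:3,3]
    return o,d@Rm.T
def toplane(s,uv,z,T=None):
    o,d=rays(s,uv,T); return o+d*((z-o[2])/d[:,2])[:,None]
def wristT(s,st):
    T=np.eye(4);T[:3,:3]=R.from_quat(st["orientation"]).as_matrix();T[:3,3]=st["tool_pos"]
    return T@np.array(s["tool_from_camera"])
def blobs(mask,amin=4):
    n,l,stt,c=cv2.connectedComponentsWithStats(mask.astype(np.uint8))
    return [(stt[i,4],c[i],l==i) for i in range(1,n) if stt[i,4]>=amin]
def rect(m):
    c,_=cv2.findContours(m.astype(np.uint8),cv2.RETR_EXTERNAL,cv2.CHAIN_APPROX_NONE)
    return cv2.minAreaRect(max(c,key=len))
def tool(st,p): # world vector -> tool axes
    return R.from_quat(st["orientation"]).inv().apply(p)
E
python3 - <<'E'
import pickle; from h import *
s=pickle.load(open("pics/top0.pkl","rb")); im=s["img"].astype(int)
hsv=cv2.cvtColor(s["img"],cv2.COLOR_RGB2HSV).astype(int)
H,S,V=hsv[...,0],hsv[...,1],hsv[...,2]
k=512/800
def roi(x0,y0,x1,y1):
    m=np.zeros(H.shape,bool); m[int(y0*k):int(y1*k),int(x0*k):int(x1*k)]=1; return m
print("lifters")
L=[]
for a,c,m in blobs((H>8)&(H<25)&(S>110)&roi(290,255,375,370),3):
    p=toplane(s,c,.036)[0]; L.append(p); print(a,c.round(1),p.round(4))
L=np.array(L); print("mean",L.mean(0))
print("grip")
for a,c,m in blobs((S>110)&(H<20)&roi(180,270,225,330),5): print(a,c,toplane(s,c,.064)[0], rect(m))
print("scraper white")
for a,c,m in blobs((S<45)&(V>170)&roi(180,270,225,330),5): print(a,c,toplane(s,c,.022)[0], toplane(s,cv2.boxPoints(rect(m)),.022).round(4))
print("cover")
for a,c,m in blobs((V>175)&roi(460,250,535,355),50):
    f=cv2.boxPoints(rect(m)); P=toplane(s,f,.014); print(a,P.round(4),P.mean(0),np.linalg.norm(P-np.roll(P,1,0),axis=1))
for a,c,m in blobs((V<80)&roi(480,275,515,325),10): print("handle",a,c,toplane(s,c,.05)[0],rect(m))
print("slugs")
for a,c,m in blobs((V>140)&(S<60)&roi(322,272,348,340),3): print(a,c,toplane(s,c,.035)[0])
E
```

```text
lifters
13 [218.6 174.6] [0.568  0.0148 0.036 ]
13 [198.6 178.6] [0.5557 0.0741 0.036 ]
13 [226.6 219.6] [ 0.4339 -0.0104  0.036 ]
12 [206.5 223.5] [0.4224 0.0485 0.036 ]
mean [0.49499527 0.03174278 0.036     ]
grip
106 [127.14150943 190.27358491] [0.51616825 0.27520851 0.064     ] ((127.35617065429688, 190.38357543945312), (7.0224690437316895, 16.15167808532715), 20.556045532226562)
scraper white
21 [134.47619048 181.14285714] [0.54933669 0.26839112 0.022     ] [[0.5509 0.2791 0.022 ]
 [0.5593 0.2739 0.022 ]
 [0.5491 0.2583 0.022 ]
 [0.5407 0.2635 0.022 ]]
25 [126.64 201.96] [0.48636898 0.28924593 0.022     ] [[0.4829 0.299  0.022 ]
 [0.4946 0.2957 0.022 ]
 [0.4893 0.2794 0.022 ]
 [0.4776 0.2828 0.022 ]]
cover
1178 [[ 0.4468 -0.23    0.014 ]
 [ 0.5999 -0.2555  0.014 ]
 [ 0.5874 -0.3381  0.014 ]
 [ 0.4346 -0.3114  0.014 ]] [ 0.51716732 -0.28373676  0.014     ] [0.08226361 0.15513    0.08358511 0.1551171 ]
handle 71 [318.50704225 191.73239437] [ 0.51602236 -0.28037909  0.05      ] ((318.54949951171875, 192.0049591064453), (4.278659820556641, 16.418113708496094), 5.710593223571777)
slugs
3 [209.33333333 179.66666667] [0.55280658 0.04232697 0.035     ]
21 [212. 192.] [0.51579061 0.03383436 0.035     ]
24 [215.875      198.33333333] [0.49691925 0.02208052 0.035     ]
23 [215.52173913 207.39130435] [0.46998632 0.02275256 0.035     ]
```

```bash
python3 -m crank '[-0.0315,-0.0146,0.0025,0,-0.0315,-0.0146,0.0025,0,-0.0315,-0.0146,0.0025,0,-0.0315,-0.0146,0.0025,0,-0.0315,-0.0146,0.0025,0,-0.0315,-0.0146,0.0025,0,-0.0315,-0.0146,0.0025,0,-0.0315,-0.0146,0.0025,0,-0.0315,-0.0146,0.0025,0,-0.0315,-0.0146,0.0025,0,-0.0315,-0.0146,0.0025,-3.5,-0.0315,-0.0146,0.0025,0]' 1
python3 -m crank '[0,0,0,0,0,0,0,0]'
python3 - <<'E'
from workcell import arm
from h import *; import pickle
st=arm.get_state(); s=arm.snapshot("wrist"); s["st"]=st; pickle.dump(s,open("pics/w1.pkl","wb"))
cv2.imwrite("pics/w1.png",s["img"][:,:,::-1])
T=wristT(s,st); print(st["tool_pos"],R.from_quat(st["orientation"]).as_matrix().round(3)); print(T.round(3), s["fx"])
E
```

```text
clock: 1.3
tool_pos: [0.5196, 0.2777, 0.2006]
orientation: [0.158, 0.987, -0.0, -0.001]
wrist_force: [1.2, 0.4, 0.3]
grip_width: 1.001
gripper_force: 0.0
clock: 1.5
tool_pos: [0.5192, 0.2785, 0.2006]
orientation: [0.16, 0.987, -0.0, -0.001]
wrist_force: [0.1, -1.0, -0.8]
grip_width: 1.0
gripper_force: 0.0
[0.51916051 0.27845116 0.20055691] [[-0.949  0.315 -0.002]
 [ 0.315  0.949 -0.   ]
 [ 0.002 -0.001 -1.   ]]
[[ 0.315 -0.911 -0.268  0.451]
 [ 0.949  0.302  0.089  0.301]
 [-0.    -0.282  0.959  0.343]
 [ 0.     0.     0.     1.   ]] 312.82975942544664
```

View pics/w1.png

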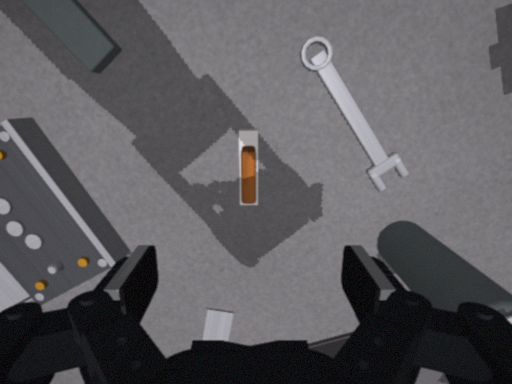

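The wrist view shows the scraper at about (248,168), upright in the image, with its orange grip at cols 242-256, rows 146-204.

```bash
python3 - <<'E'
from h import *; import pickle
s=pickle.load(open("pics/w1.pkl","rb")); st=s["st"]; T=wristT(s,st)
hsv=cv2.cvtColor(s["img"],cv2.COLOR_RGB2HSV).astype(int);H,S,V=hsv[...,0],hsv[...,1],hsv[...,2]
ro=np.zeros(H.shape,bool); ro[120:215,228:268]=1
g=(S>110)&(H<22)&ro; a,c,m=max(blobs(g),key=lambda b:b[0]); r=rect(m);print(a,c,r)
w=((V>125)&ro)|m
for x0 in [w]:
  b=max(blobs(x0),key=lambda b:b[0]); r2=rect(b[2]); print(b[0],r2); P=toplane(s,cv2.boxPoints(r2),.022,T); print(P.round(4),P.mean(0),np.linalg.norm(P-np.roll(P,1,0),axis=1))
P=toplane(s,cv2.boxPoints(r),.064,T); print(P.round(4),P.mean(0),np.linalg.norm(P-np.roll(P,1,0),axis=1))
# check against lifters
for a,c,m in blobs((S>110)&(H>8)&(H<28)&(np.arange(512)<120)[None,:],6): print("lift",toplane(s,c,.036,T))
E
```

```text
712 [248.01544944 174.78230337] ((248.0, 174.5), (55.0, 12.0), 90.0)
1984 ((247.5, 162.0), (84.0, 39.0), 90.0)
[[0.4616 0.2745 0.022 ]
 [0.4739 0.3116 0.022 ]
 [0.5586 0.285  0.022 ]
 [0.5453 0.2449 0.022 ]] [0.50982378 0.27900257 0.022     ] [0.0887708  0.03910917 0.08876023 0.04222977]
[[0.4863 0.2819 0.064 ]
 [0.4896 0.2921 0.064 ]
 [0.5387 0.2761 0.064 ]
 [0.5352 0.2654 0.064 ]] [0.51245526 0.27886803 0.064     ] [0.05165221 0.01071604 0.05165055 0.01127484]
lift [[0.42201484 0.05236047 0.036     ]]
lift [[0.55372277 0.07433106 0.036     ]]
lift [[0.56473617 0.01614676 0.036     ]]
```

```bash
python3 -m crank '[0.004,-0.0018,0.03,0,0,0,0.03,0,0,0,0.03,0,0,0,0.03,0,0,0,0.03,0,0,0,0.015,0,0,0,0.0096,0,0,0,0,0]' 1
python3 -m crank '[0,0,0,0,0,0,0,0,0,0,0,0,0,0,0,0,0,0,0,0,0,0,0,0,0,0,0,0]' -1
```

```text
clock: 2.35
tool_pos: [0.5139, 0.2789, 0.0259]
orientation: [0.158, 0.987, -0.0, -0.001]
wrist_force: [-0.9, -0.5, -0.6]
grip_width: 1.0
gripper_force: 0.0
clock: 3.05
tool_pos: [0.5155, 0.2788, 0.0274]
orientation: [0.159, 0.987, 0.0, 0.001]
wrist_force: [0.4, -0.6, 3.9]
grip_width: 0.156
gripper_force: 59.0
```

```bash
python3 -m crank '[0,0,-0.02,0,0,0,-0.03,0,0,0,-0.03,0,0,0,-0.04,0]'
python3 -m crank '[-0.0061,-0.0313,0,0,-0.0061,-0.0313,0,0,-0.0061,-0.0313,0,0,-0.0061,-0.0313,0,0,-0.0061,-0.0313,0,0,-0.0061,-0.0313,0,0,-0.0061,-0.0313,0,0,0,0,0,-7.25,0,0,0,-7.25,0,0,0,-7.25,0,0,0,-7.25]'
python3 -m crank '[0,0,0,0,0,0,0,0]'
python3 - <<'E'
from workcell import arm
from h import *; import pickle
st=arm.get_state(); print(st["joint_positions"].round(2)); M=R.from_quat(st["orientation"]).as_matrix(); print(M.round(3),np.degrees(np.arctan2(M[1,1],M[0,1])))
s=arm.snapshot("wrist"); s["st"]=st; pickle.dump(s,open("pics/w2.pkl","wb")); cv2.imwrite("pics/w2.png",s["img"][:,:,::-1])
T=wristT(s,st)
hsv=cv2.cvtColor(s["img"],cv2.COLOR_RGB2HSV).astype(int);H,S,V=hsv[...,0],hsv[...,1],hsv[...,2]
for a,c,m in blobs((S>110)&(H>8)&(H<28),15): print("lift",a,c,toplane(s,c,.036,T).round(4))
E
```

```text
clock: 3.45
tool_pos: [0.5127, 0.2778, 0.1451]
orientation: [0.159, 0.987, -0.001, -0.002]
wrist_force: [-0.9, 0.4, -2.1]
grip_width: 0.153
gripper_force: 58.5
clock: 4.55
tool_pos: [0.486, 0.057, 0.1459]
orientation: [-0.096, 0.995, 0.0, -0.001]
wrist_force: [0.2, 0.6, -0.4]
grip_width: 0.153
gripper_force: 58.8
clock: 4.75
tool_pos: [0.4863, 0.0572, 0.1462]
orientation: [-0.092, 0.996, 0.0, -0.001]
wrist_force: [0.0, 0.3, -1.4]
grip_width: 0.153
gripper_force: 58.8
[-0.03  0.02  2.    0.    1.12 -1.78]
[[-0.983 -0.184 -0.001]
 [-0.184  0.983  0.   ]
 [ 0.001  0.    -1.   ]] 100.58740600780986
lift 152 [175.71710526 108.88815789] [[ 0.4321 -0.0117  0.036 ]]
lift 145 [252.22068966 108.4137931 ] [[0.4207 0.047  0.036 ]]
lift 4580 [249.21746725 273.84366812] [[0.5646 0.0715 0.036 ]]
lift 121 [186.68595041 263.2231405 ] [[0.5643 0.014  0.036 ]]
```

View pics/w2.png

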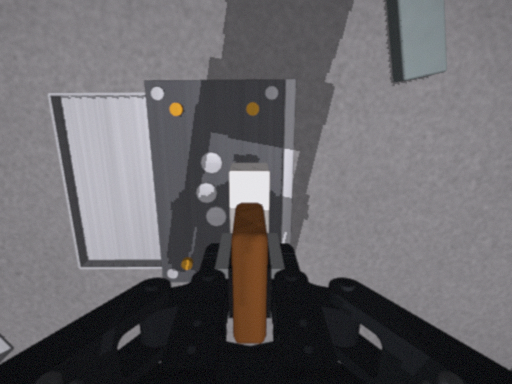

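The wrist view shows the scraper held over the deck. The three slugs, at (211,162), (206,192) and (216,217), are on its tray side. The die centre comes out at about (0.493, 0.031) with a yaw of 10.9°.

```bash
python3 -m crank '[0,0,0.02,0,0,0,0.025,0,0,0,0.02,0,0,0,0.012,0,0,0,0.006,0,0,0,0.004,0,0,0,0,0,0,0,0,0]'
python3 -m crank '[0,-0.005,0,0,0,-0.008,0,0,0,-0.008,0,0,0,-0.008,0,0,0,-0.008,0,0,0,-0.008,0,0,0,-0.008,0,0,0,-0.008,0,0,0,-0.008,0,0,0,-0.007,0,0,0,-0.007,0,0,0,-0.006,0,0]'
python3 -m crank '[0,0,0,0,0,0,0,0]'
python3 - <<'E'
from workcell import arm
from h import *; import pickle
s=arm.snapshot("wrist"); cv2.imwrite("pics/w3.png",s["img"][:,:,::-1])
E
```

```text
clock: 5.6
tool_pos: [0.4877, 0.0572, 0.0606]
orientation: [-0.094, 0.996, -0.0, 0.001]
wrist_force: [0.6, 0.6, -1.2]
grip_width: 0.156
gripper_force: 58.9
clock: 6.8
tool_pos: [0.5035, -0.0308, 0.0597]
orientation: [-0.094, 0.996, -0.0, -0.0]
wrist_force: [1.1, 0.0, -1.1]
grip_width: 0.15
gripper_force: 58.9
clock: 7.0
tool_pos: [0.5034, -0.0303, 0.0597]
orientation: [-0.093, 0.996, 0.0, -0.0]
wrist_force: [0.1, -0.1, -2.1]
grip_width: 0.157
gripper_force: 58.9
```

View pics/w3.png

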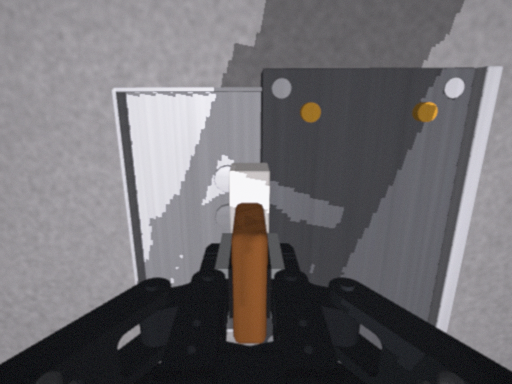

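Two slugs are visible in the tray at (225,178) and (225,215), and the visible deck is clear. I'll lift and check for the third.

```bash
python3 -m crank '[0,0,-0.02,0,0,0,-0.035,0,0,0,-0.035,0,0,0.03,0,0,0,0.035,0,0,0,0.023,0,0,0,0,0,0]'
python3 - <<'E'
from workcell import arm
from h import *; import pickle
st=arm.get_state();print(st["tool_pos"])
s=arm.snapshot("wrist"); s2=arm.snapshot("top"); c=s2["img"][130:250,170:290]
cv2.imwrite("pics/w4.png",np.hstack([s["img"],cv2.resize(c,(288,384))[:,:288]])[:,:,::-1])
E
```

```text
clock: 7.75
tool_pos: [0.4859, 0.0588, 0.1495]
orientation: [-0.095, 0.995, 0.001, -0.0]
wrist_force: [-0.2, -0.8, -0.7]
grip_width: 0.155
gripper_force: 59.1
[0.4858835  0.05883948 0.14952198]
```

View pics/w4.png

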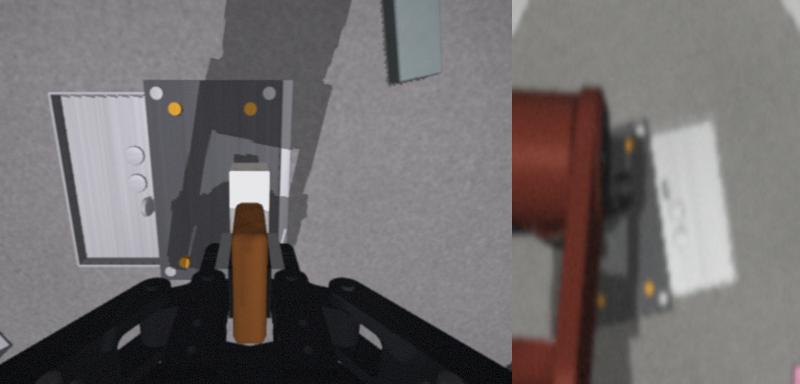

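All three slugs are in the tray, at (135,155), (137,183) and (147,206), and the deck is clear. Next I'll put the scraper back.

```bash
python3 -m crank '[-0.00994,0.0301,0,0,-0.00994,0.0301,0,0,-0.00994,0.0301,0,0,-0.00994,0.0301,0,0,-0.00994,0.0301,0,0,-0.00994,0.0301,0,0,-0.00994,0.0301,0,0,0,0,0,7.25,0,0,0,7.25,0,0,0,7.25,0,0,0,7.25,0,0,0,0]'
python3 -m crank '[0,0,0.03,0,0,0,0.03,0,0,0,0.03,0,0,0,0.015,0,0,0,0.01,0,0,0,0.003,0,0,0,0.002,0,0,0,0.001,0,0,0,0,0]'
python3 -m crank '[0,0,0.0005,0,0,0,0,0]'
```

```text
clock: 9.05
tool_pos: [0.5168, 0.2752, 0.1494]
orientation: [0.159, 0.987, -0.0, -0.0]
wrist_force: [0.8, -0.0, -2.0]
grip_width: 0.152
gripper_force: 59.2
clock: 9.95
tool_pos: [0.517, 0.2766, 0.0299]
orientation: [0.159, 0.987, 0.001, 0.001]
wrist_force: [-0.2, 0.5, -1.3]
grip_width: 0.158
gripper_force: 59.2
clock: 10.15
tool_pos: [0.5165, 0.2764, 0.0288]
orientation: [0.159, 0.987, 0.0, 0.0]
wrist_force: [0.3, -0.0, -0.7]
grip_width: 0.155
gripper_force: 59.2
```

```bash
python3 -m crank '[0,0,0.0007,0,0,0,0,0]'; python3 -m crank '[0,0,0.0007,0,0,0,0,0]'
```

```text
clock: 10.35
tool_pos: [0.5161, 0.2762, 0.0275]
orientation: [0.159, 0.987, -0.0, 0.0]
wrist_force: [-0.1, -0.1, -0.8]
grip_width: 0.158
gripper_force: 59.2
clock: 10.55
tool_pos: [0.5161, 0.2763, 0.0274]
orientation: [0.159, 0.987, -0.0, -0.0]
wrist_force: [-3.2, -1.4, 3.8]
grip_width: 0.157
gripper_force: 59.9
```

```bash
python3 -m crank '[0,0,0,0,0,0,0,0,0,0,0,0,0,0,0,0,0,0,-0.02,0,0,0,-0.03,0,0,0,-0.04,0,0,0,-0.045,0,0,0,-0.038,0]' 1
python3 -m crank '[-0.0146,-0.0442,0,0,-0.0146,-0.0442,0,0,-0.0146,-0.0442,0,0,-0.0146,-0.0442,0,0,-0.0146,-0.0442,0,0,-0.0146,-0.0442,0,0,-0.0146,-0.0442,0,0,-0.0146,-0.0442,0,0,-0.0146,-0.0442,0,0,-0.0146,-0.0442,0,0,-0.0146,-0.0442,0,0,-0.0146,-0.0442,0,0]'
python3 -m crank '[0,0,0,-4.4,0,0,0,-4.4,0,0,0,0,0,0,0,0]'
python3 - <<'E'
from workcell import arm
from h import *; import pickle
st=arm.get_state();M=R.from_quat(st["orientation"]).as_matrix(); print(st["tool_pos"],np.degrees(np.arctan2(M[1,1],M[0,1])))
s=arm.snapshot("wrist"); s["st"]=st; pickle.dump(s,open("pics/w5.pkl","wb")); cv2.imwrite("pics/w5.png",s["img"][:,:,::-1])
s2=arm.snapshot("top"); pickle.dump(s2,open("pics/top5.pkl","wb"))
E
```

```text
clock: 11.45
tool_pos: [0.5165, 0.2764, 0.2021]
orientation: [0.159, 0.987, 0.0, 0.001]
wrist_force: [1.2, 0.1, 0.1]
grip_width: 1.0
gripper_force: 0.0
clock: 12.65
tool_pos: [0.516, -0.2843, 0.1998]
orientation: [0.159, 0.987, -0.0, 0.0]
wrist_force: [1.3, -0.8, 0.1]
grip_width: 1.0
gripper_force: 0.0
clock: 13.05
tool_pos: [0.5162, -0.2822, 0.1996]
orientation: [0.083, 0.997, 0.0, -0.0]
wrist_force: [0.2, 0.4, 0.3]
grip_width: 1.0
gripper_force: 0.0
[ 0.51619421 -0.28223046  0.1995966 ] 80.45233448405286
```

View pics/w5.png

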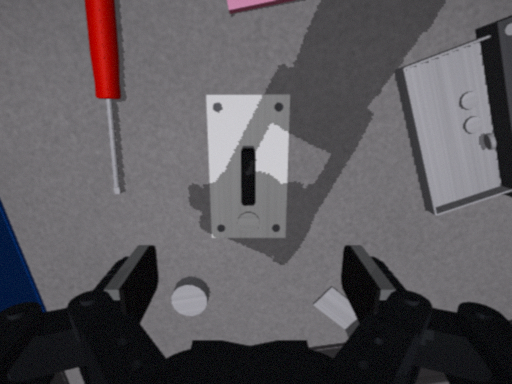

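The wrist view shows the cover with its plate corners at about (207,95), (290,95), (286,238) and (211,238). The handle is at cols 241-256, rows 147-205, and the cap at (248,218) at the far end.

```bash
python3 - <<'E'
from h import *; import pickle
s=pickle.load(open("pics/w5.pkl","rb")); st=s["st"]; T=wristT(s,st)
V=s["img"].max(2).astype(int)
ro=np.zeros(V.shape,bool); ro[138:212,235:262]=1
a,c,m=max(blobs((V<50)&ro),key=lambda b:b[0]); r=rect(m); print(a,c,r)
print("handle",toplane(s,[(248.5,147),(248.5,205)],.05,T))
P=toplane(s,[(207,95),(290,95),(286,238),(211,238)],.014,T); print(P,P.mean(0),np.linalg.norm(P-np.roll(P,1,0),axis=1))
d=(P[2]+P[3]-P[0]-P[1]); print("yaw",np.degrees(np.arctan2(d[1],d[0])))
print("in tool", tool(st,P.mean(0)-st["tool_pos"]))
# cap arc etc; top view scraper check
s2=pickle.load(open("pics/top5.pkl","rb"));hsv=cv2.cvtColor(s2["img"],cv2.COLOR_RGB2HSV).astype(int);H,S,V=[hsv[...,i] for i in range(3)]
m=(S>110)&(H<20); m[:, :110]=0;m[:,145:]=0;m[:170]=0;m[215:]=0
for b in blobs(m,20): print("grip now",b[0],b[1],rect(b[2]))
E
```

```text
714 [247.82492997 176.42577031] ((248.0, 176.0), (56.0, 12.0), 90.0)
handle [[ 0.48608759 -0.27831979  0.05      ]
 [ 0.54248244 -0.28782939  0.05      ]]
[[ 0.43290375 -0.31160626  0.014     ]
 [ 0.44668076 -0.22955813  0.014     ]
 [ 0.60089623 -0.25424858  0.014     ]
 [ 0.58667488 -0.33884986  0.014     ]] [ 0.51678891 -0.28356571  0.014     ] [0.15616586 0.08319677 0.15617947 0.08578825]
yaw -9.571423912809676
in tool [-0.00085431 -0.00124088  0.18559624]
grip now 104 [127.96153846 189.96153846] ((128.03424072265625, 190.0753631591797), (6.6713457107543945, 15.800556182861328), 20.556045532226562)
```

```bash
python3 -m crank '[-0.0008,-0.0008,0.03,0,0,0,0.04,0,0,0,0.04,0,0,0,0.03,0,0,0,0.02,0,0,0,0.01,0,0,0,0.0046,0,0,0,0,0]' 1
python3 -m crank '[0,0,0,0,0,0,0,0,0,0,0,0,0,0,0,0,0,0,0,0,0,0,0,0,0,0,0,0]' -1
python3 -m crank '[0,0,-0.01,0,0,0,-0.02,0,0,0,-0.03,0,0,0,-0.03,0,0,0,0,0,0,0,0,0]'
python3 -c "
from workcell import arm; from h import *
st=arm.get_state(); print(st['tool_pos'],R.from_quat(st['orientation']).as_matrix().round(4),st['wrist_force'],st['ft_torque'])"
```

```text
clock: 13.95
tool_pos: [0.5173, -0.2833, 0.0255]
orientation: [0.082, 0.997, -0.0, 0.0]
wrist_force: [-0.4, -0.4, 0.4]
grip_width: 1.003
gripper_force: 0.0
clock: 14.65
tool_pos: [0.5172, -0.2839, 0.0258]
orientation: [0.082, 0.997, -0.0, 0.0]
wrist_force: [-0.8, -1.1, 4.3]
grip_width: 0.151
gripper_force: 60.5
clock: 15.25
tool_pos: [0.5166, -0.2828, 0.1146]
orientation: [0.082, 0.997, 0.0, -0.0]
wrist_force: [0.2, -0.1, -5.8]
grip_width: 0.146
gripper_force: 59.4
[ 0.5165817  -0.28282488  0.11459234] [[-9.864e-01  1.644e-01 -3.000e-04]
 [ 1.644e-01  9.864e-01  5.000e-04]
 [ 4.000e-04  4.000e-04 -1.000e+00]] [ 0.2127385  -0.08986022 -5.76255089] [-0.0072572   0.03077631  0.01828581]
```

```bash
python3 -m crank '[0.0094,0.02,0,0,0.0094,0.03,0,0,0.0094,0.04,0,0,0.0094,0.04,0,0,0.0094,0.042,0,0,0.0094,0.04,0,0,0.0094,0.04,0,0,0.0094,0.03,0,0,0.0094,0.0201,0,0]'
python3 -m crank '[0,0,0,-5,0,0,0,-5.5,0,0,0,-5,0,0,0,-5,0,0,0,0,0,0,0,0]'
cat >> h.py <<'E'
def rel(n=1,c=(.4925,.0310),yaw=10.9):
    from workcell import arm
    st=arm.get_state(); M=R.from_quat(st["orientation"]).as_matrix()
    a=np.radians(yaw); e=np.array([[np.cos(a),np.sin(a)],[-np.sin(a),np.cos(a)]])
    print("die xy mm",(1e3*e@(st["tool_pos"][:2]-c)).round(1),"z",st["tool_pos"][2].round(4),"yaw",np.degrees(np.arctan2(-M[0,1],M[1,1])).round(2),
     "tilt",np.degrees(M[:2,2]).round(2),"F die",(e@st["wrist_force"][:2]).round(1),st["wrist_force"][2].round(1),"T",st["ft_torque"].round(2))
E
python3 - <<'E'
from h import *; from workcell import arm; import pickle
rel()
st=arm.get_state();s=arm.snapshot("wrist"); s["st"]=st; pickle.dump(s,open("pics/w6.pkl","wb")); cv2.imwrite("pics/w6.png",s["img"][:,:,::-1])
E
```

```text
clock: 16.15
tool_pos: [0.4799, 0.0311, 0.112]
orientation: [0.082, 0.997, 0.0, -0.003]
wrist_force: [0.5, -0.7, -4.2]
grip_width: 0.153
gripper_force: 59.5
clock: 16.75
tool_pos: [0.4813, 0.0288, 0.1131]
orientation: [-0.095, 0.995, 0.0, -0.002]
wrist_force: [0.3, 0.2, -5.5]
grip_width: 0.15
gripper_force: 59.6
die xy mm [-11.4  -0. ] z 0.1131 yaw 10.93 tilt [-0.25  0.03] F die [0.3 0.1] -5.5 T [-0.06 -0.02  0.01]
```

View pics/w6.png

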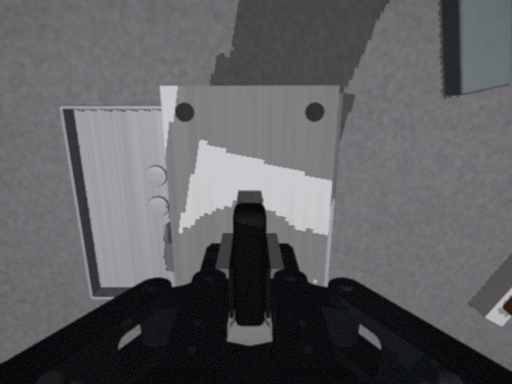

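The cover is held level over the deck. Its near corners are at (162,87) and (341,86), and the tray's left rim corners at (62,108) and (92,298). I'll use these to check the offsets.

```bash
python3 - <<'E'
from h import *; import pickle
s=pickle.load(open("pics/w6.pkl","rb")); st=s["st"]; T=wristT(s,st)
C=np.array(s["tool_from_camera"])
P=toplane(s,[(162,87),(341,86),(175,286),(329,285)],.0115,C); print("cover near corners, tool:",(P*1e3).round(1), np.linalg.norm(P[0]-P[1]))
Q=toplane(s,[(62,108),(92,298)],.020,T); a=np.radians(10.9); e=np.array([[np.cos(a),np.sin(a)],[-np.sin(a),np.cos(a)]])
print("tray corners die mm",(1e3*(Q[:,:2]-[.4925,.0310])@e.T).round(1))
s=pickle.load(open("pics/w2.pkl","rb")); st=s["st"]; T=wristT(s,st)
Q=toplane(s,[(50,95),(80,269)],.020,T);print("w2 tray",(1e3*(Q[:,:2]-[.4925,.0310])@e.T).round(1))
hsv=cv2.cvtColor(s["img"],cv2.COLOR_RGB2HSV)
g=pickle.load(open("pics/top0.pkl","rb"))
E
```

```text
cover near corners, tool: [[ 78.4 -41.2  11.5]
 [ 78.8  42.5  11.5]
 [-28.1 -42.3  11.5]
 [-27.4  44.6  11.5]] 0.08368959860796174
tray corners die mm [[ -78.7 -136.7]
 [  81.1 -137.2]]
w2 tray [[ -78.6 -136.5]
 [  81.8 -137.3]]
```

```bash
python3 -m crank '[-0.0015,0,0.012,0,0,0,0.015,0,0,0,0.01,0,0,0,0.004,0,0,0,0.002,0,0,0,0,0,0,0,0,0]'; python3 -c "from h import *; rel()"
python3 -m crank '[0,0,0.001,0,0,0,0,0]'; python3 -m crank '[0,0,0.001,0,0,0,0,0]';python3 -m crank '[0,0,0.001,0,0,0,0,0]'; python3 -c "from h import *; rel()"
```

```text
clock: 17.5
tool_pos: [0.4853, 0.0289, 0.0728]
orientation: [-0.096, 0.995, -0.0, 0.001]
wrist_force: [0.4, -0.2, -5.7]
grip_width: 0.153
gripper_force: 59.5
die xy mm [-7.5 -0.7] z 0.0728 yaw 11.04 tilt [ 0.07 -0.01] F die [ 0.3 -0.3] -5.7 T [ 0.01 -0.04  0.01]
clock: 17.7
tool_pos: [0.485, 0.0289, 0.0716]
orientation: [-0.096, 0.995, -0.0, 0.0]
wrist_force: [-0.4, -0.0, -5.0]
grip_width: 0.15
gripper_force: 59.5
clock: 17.9
tool_pos: [0.4846, 0.0289, 0.0702]
orientation: [-0.096, 0.995, -0.0, -0.0]
wrist_force: [-0.5, 0.1, -5.3]
grip_width: 0.149
gripper_force: 59.5
clock: 18.1
tool_pos: [0.4845, 0.0289, 0.0691]
orientation: [-0.096, 0.995, 0.0, -0.0]
wrist_force: [0.2, -0.2, -5.4]
grip_width: 0.151
gripper_force: 59.5
die xy mm [-8.3 -0.5] z 0.0691 yaw 11.04 tilt [-0.02  0.  ] F die [ 0.1 -0.2] -5.4 T [-0.04  0.02 -0.01]
```

```bash
for i in 1 2 3; do python3 -m crank '[0,0,0.001,0,0,0,0,0]' >/dev/null; python3 -c "from h import *; rel()"; done
```

```text
die xy mm [-8.3 -0.5] z 0.068 yaw 11.04 tilt [-0.02  0.  ] F die [-0.1 -0.1] -5.7 T [0.01 0.   0.01]
die xy mm [-8.1 -0.6] z 0.0675 yaw 11.04 tilt [-0.02 -0.  ] F die [-1.8  0.5] -2.2 T [ 0.04  0.22 -0.02]
die xy mm [-8.3 -0.6] z 0.067 yaw 11.05 tilt [-0.04 -0.01] F die [-5.5  0.7] 3.4 T [-0.05  0.44  0.02]
```

```bash
for i in 1 2 3; do python3 -m crank '[-0.002,0,0,0,0,0,0,0]' >/dev/null; python3 -c "from h import *; rel()"; done
```

```text
die xy mm [-6.6 -0.6] z 0.067 yaw 11.06 tilt [-0.11 -0.02] F die [-6.4  0.5] 4.3 T [-0.05  0.56  0.02]
die xy mm [-4.6 -0.7] z 0.067 yaw 11.05 tilt [-0.09 -0.02] F die [-5.   0.7] 3.0 T [-0.05  0.53  0.06]
die xy mm [-2.3 -0.6] z 0.0668 yaw 11.05 tilt [-0.04 -0.01] F die [-3.7  0.1] 0.8 T [-0.09  0.36  0.05]
```

```bash
for i in 1 2 3; do python3 -m crank '[-0.001,0,0.0002,0,0,0,0,0]' >/dev/null; python3 -c "from h import *; rel()"; done
```

```text
die xy mm [-0.5 -0.6] z 0.0658 yaw 11.03 tilt [0.1  0.01] F die [ 0.3 -0.1] -4.9 T [-0.01 -0.14 -0.05]
die xy mm [ 0.1 -0.5] z 0.0655 yaw 11.03 tilt [0.02 0.01] F die [ 0.4 -0.5] -4.4 T [-0.01 -0.15 -0.01]
die xy mm [ 0.7 -0.5] z 0.0653 yaw 11.04 tilt [-0.03  0.  ] F die [-0.3 -0.1] -4.6 T [0.04 0.02 0.03]
```

```bash
for i in 1 2 3 4; do python3 -m crank '[0,0,0.001,0,0,0,0,0]' >/dev/null; python3 -c "from h import *; rel()"; done
```

```text
die xy mm [ 0.7 -0.5] z 0.0643 yaw 11.04 tilt [-0.02  0.  ] F die [-0.2 -0.4] -5.4 T [-0.02 -0.09 -0.  ]
die xy mm [ 0.8 -0.5] z 0.0635 yaw 11.04 tilt [-0.01 -0.  ] F die [ 0.1 -0.5] -5.7 T [0.02 0.03 0.02]
die xy mm [ 0.7 -0.5] z 0.0625 yaw 11.04 tilt [-0.02 -0.  ] F die [ 1.1 -0.4] -5.6 T [-0.04 -0.03 -0.02]
die xy mm [ 1.  -0.6] z 0.0618 yaw 11.04 tilt [0.01 0.  ] F die [-0.6 -0.3] -3.7 T [-0.01  0.02  0.01]
```

```bash
for i in 1 2 3 4 5 6; do python3 -m crank '[0,0,0.0012,0,0,0,0,0]' >/dev/null; python3 -c "from h import *; rel()"; done
```

```text
die xy mm [ 1.  -0.6] z 0.0613 yaw 11.05 tilt [-0.02 -0.  ] F die [-3.7  1.2] 4.8 T [0.02 0.65 0.02]
die xy mm [ 1.1 -0.6] z 0.06 yaw 11.04 tilt [-0. -0.] F die [-4.   0.9] 6.4 T [ 0.08  0.68 -0.01]
die xy mm [ 1.1 -0.6] z 0.0589 yaw 11.04 tilt [-0.01 -0.  ] F die [-5.1  1.4] 7.2 T [ 0.02  0.68 -0.01]
die xy mm [ 1.1 -0.6] z 0.0579 yaw 11.05 tilt [-0.01 -0.  ] F die [-4.9  1.8] 7.8 T [0.03 0.79 0.  ]
die xy mm [ 1.1 -0.6] z 0.0568 yaw 11.05 tilt [-0.02 -0.  ] F die [-6.7  1.5] 8.2 T [0.06 0.9  0.  ]
die xy mm [ 1.1 -0.6] z 0.0559 yaw 11.05 tilt [-0.03 -0.  ] F die [-5.6  1.2] 10.5 T [0.03 0.93 0.01]
```

```bash
python3 -m crank '[0.0008,0,0,0,0,0,0,0]' >/dev/null; python3 -c "from h import *; rel()"; for i in 1 2 3 4; do python3 -m crank '[0,0,0.0008,0,0,0,0,0]' >/dev/null; python3 -c "from h import *; rel()"; done
```

```text
die xy mm [ 1.1 -0.6] z 0.0562 yaw 11.04 tilt [0.09 0.01] F die [-4.9  2.7] 9.9 T [ 0.11  0.77 -0.01]
die xy mm [ 1.1 -0.6] z 0.0558 yaw 11.05 tilt [0.06 0.01] F die [-5.1  2.2] 12.6 T [ 0.1   0.96 -0.  ]
die xy mm [ 1.1 -0.6] z 0.0557 yaw 11.04 tilt [0.03 0.01] F die [-7.9  2.2] 16.9 T [0.1  1.26 0.01]
die xy mm [ 1.1 -0.6] z 0.0557 yaw 11.05 tilt [-0.01  0.01] F die [-10.9   2.8] 22.6 T [ 0.16  1.64 -0.03]
die xy mm [ 1.1 -0.6] z 0.0557 yaw 11.06 tilt [-0.04  0.01] F die [-12.6   3.8] 27.1 T [0.17 2.   0.01]
```

```bash
python3 -m crank '[0.001,0,0,0,0.001,0,0,0,0,0,0,0,0,0,0,0]' >/dev/null; python3 - <<'E'
from h import *; from workcell import arm; rel(); rel()
s=arm.snapshot("wrist"); s2=arm.snapshot("scene"); c=s2["img"][150:240,230:350]
cv2.imwrite("pics/w7.png",np.hstack([s["img"][:,:400],cv2.resize(c,(400,384),interpolation=cv2.INTER_CUBIC)])[:,:,::-1]); rel()
E
```

```text
die xy mm [ 1.2 -0.6] z 0.0557 yaw 11.03 tilt [0.27 0.05] F die [-6.6  3.6] 22.2 T [0.43 1.34 0.05]
die xy mm [ 1.2 -0.6] z 0.0557 yaw 11.03 tilt [0.27 0.05] F die [-6.6  3.6] 22.2 T [0.43 1.34 0.05]
die xy mm [ 1.1 -0.6] z 0.0557 yaw 11.03 tilt [0.26 0.05] F die [-6.5  4.5] 22.5 T [ 0.41  1.29 -0.03]
```

View pics/w7.png

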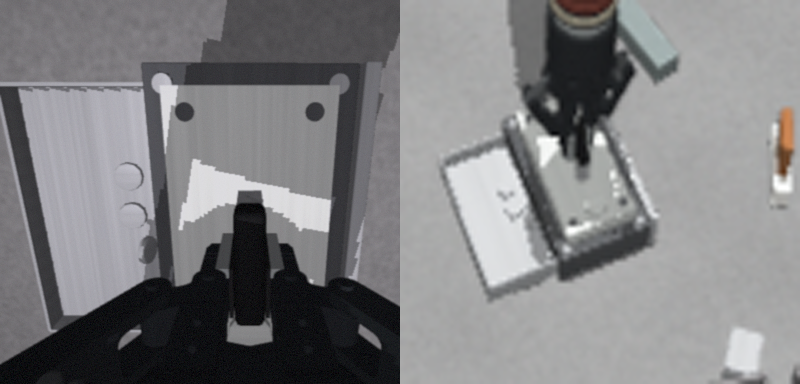

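The cover sits square and flush on the deck. The slugs are in the tray at (128,177), (132,215) and (148,248), and the scraper is standing. TCP height stays at 0.0557 while the push rises, so the cover has bottomed out on the deck.

```bash
python3 -c "
from workcell import arm; print(arm.hand_in())"
```

```text
the job is handed in; nothing more can be done
None
```

I handed the job in with the three slugs in the scrap tray, the scraper standing back on the bench, and the cover dropped over the pin, square on the deck and still held pressed fully home; no verdict came back.

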